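Tip the parts box onto its base and push it against the bench stop

ROBOT

A 6-joint arm with a two-finger parallel gripper is mounted at the origin on a cart in front of the work surface, level with it; the furniture and walls round the work are solid. World frame = base frame: x ahead of the robot, y to its left, z up, the work surface at z = 0. Lengths are in mm, angles in rad, forces in N, time in s.
With the tool pointing down it reaches from about 300 to 825 mm from the base axis. Payload 5.4 kg.
Tool frame: the origin (TCP) lies between the finger pads; the fingertips stand 19 mm ahead of it and the grasp point (between the pads) is the TCP; z points along the fingers, y is the line along which they close (so a half turn about z gives the same grasp; the last joint's range is limited). The gripper opens to 92 mm and grips with 3 to 60 N. Pads are 20 mm wide; open, the fingers measure 128 mm over their backs; the gripper's body (75 mm by 189 mm) begins 69 mm behind the grasp point.
Start: joints at [1.013, 0.158, 1.597, -0, 1.386, -0.21], TCP at [195.986, 540.551, 233.601] pointing down, gripper open.
Joint ranges: [-2.91, 2.91], [-0.94, 2.29], [0.18, 2.7], [-1.29, 4.43], [0.17, 2.64], [-3, 3]. Speed limits (rad/s): [2.57, 2.57, 3.14, 3.14, 3.14, 3.14].

INTERFACE

Orientations are given as a 3x3 rotation matrix whose columns are the frame's x, y, z axes.
In Python, from cell import arm gives the robot as it stands. The module is installed in compiled form; this text tells all that it offers.
- The arm moves only by the tool apply_moves, never from a script. Its argument "rows" is a list of rows, each an object with "hand": the opening, from 0 (shut) to 1 (fully open); "travel": the shift along the tool's x, y, z as a fraction of full scale, a list of three; "rot": the turn, a rotation vector about the tool's x, y, z as a fraction of full scale, a list of three. In form: [{"hand": hand, "travel": [dx, dy, dz], "rot": [rx, ry, rz]}, ...]. A call has 1 to 5 rows; each row is the pose to reach, as a shift and turn from the pose commanded when the call began, along the tool's axes at that moment, turning the shorter way round; what a row does not reach only later rows make up. Full scale, the value 1, is 150 mm for a shift and 2 pi rad for a turn. A row lasts 1/8 s, in which the tool goes at most 62.5 mm and 10.7 degrees, less where a joint would pass 70% of its speed; a pose out of reach is approached as far as the arm can. A call with a number of a shift or a turn outside -1 to 1 is refused whole. A call with a gripper value outside its range is refused whole. The fingers move at their own pace and stop on an object; "newtons" is the grip in N (left out, the last holds). Time passes only in rows, so rows that repeat a pose let the fingers close. It gives the time, the measured TCP pose, the force, the opening and the grip force at its end, in the units of the state.
- arm.read_state(): the state, without advancing time (a new reading comes with each control period).
- arm.read_camera(name): name is "scene" or "top" or "wrist"; returns the picture (384x512x3 uint8, red, green, blue); there is no depth.
- arm.calibration(name): a dict with "intrinsics" (3x3 intrinsics, pixels), "extrinsics" (4x4, takes a point from camera to world coordinates). Camera axes: x right, y down, z forward; pixel columns grow to the right and rows downward; lengths in mm; the calibration is good to about 2 mm. A picture is of the moment at which its call begins: read the wrist's pose just before it. calibration takes no time and is no camera call; for the wrist camera it gives the pose at the moment of the call.
- arm.hand_in(): hands the job in; it is judged then, once.
The state is a dict: "t": time; "qpos": joint angles; "dq": joint speeds; "effort": joint torques, N m; "tool_pos": TCP position; "tool_rot": TCP orientation; "force": force on the tool from outside, world axes, zero at the start; "moment": the same for the moment, N m; "opening": finger opening in mm; "gripper_force": force on a finger pad.
Only numpy, scipy, OpenCV 4.12 (cv2) and the standard library are available. Lean on these libraries where they do the work, as an engineer would, in place of code of your own. Each camera call takes 0.05 s, during which the arm holds its last target. There are 200 camera calls.

TASK

The larger black lidded parts box has been left standing on its end. Push it over with the fingers so that it lies on its base with the lid up, then push it along the bench until its leading end sits flush against the upright face of the aluminium bench stop. Only push it, never lift or carry it, and leave the bottle, the reel and the small box where they stand.

Things in the scene. Friction and masses are not known exactly. Their poses are not given: they have to be found in the camera images.
- parts_box: larger black lidded box, rigid, closed, 70 (x) x 102 (y) x 51 (z) mm, about 0.25 kg, loose. Origin: centre of its base; z points from base to lid. At the start it stands on a short end: y up, origin 51 mm above the bench, base facing the stop (within 0.25 rad), lid facing away. Pushed high on the lid side it pivots on its base-side edge; past 27 degrees it falls onto its base, short of the stop.
- box_end (a point): middle of the bottom edge of the box's short end that is uppermost at the start (box y = +51 mm, z = 0); once the box lies on its base this is the leading end, towards the stop
- box_centre (a point): centre of the box's volume, 25 mm from the base: 51 mm above the bench while it stands on end, 25 mm when it lies on its base
- bench_stop: fixed low aluminium angle stop, 200 mm wide (its y), upright face 32 mm high, flat foot and ribs behind it. Origin: middle of the bottom of the upright front face, which is its plane x = 0. Its x points from the face away from the box, so the box is pushed along +x of the stop. The base of the standing box is 140 to 185 mm in front of the face.
- flux_bottle: white bottle with a red cap, 38 mm diameter, 83 mm tall, loose, standing to the left of the box; origin at the centre of its foot. A bystander.
- solder_reel: reel of solder wire, 54 mm diameter, 43 mm tall, loose, standing on its flange to the right of the box's way; origin at the centre of its foot. A bystander.
- small_box: smaller black lidded box, 52 x 62 x 33 mm, loose, lying on its base to the left of the box's way; origin at the centre of its underside. A bystander.
Things that resemble listed ones, but are neither listed nor needed, are in the scene too. Several things have the shape of the parts_box; the one meant has the colours described above.

How it is judged:
By the outcome, as a careful person would: the job done as asked, in the order asked, and still so for the second after the job is handed in, with the robot touching nothing.
It also fails if it takes over 42 s, if anything falls off the work surface, if the arm or the gripper's body presses on something with over 40 N, if the wrist force passes 120 N, or if a joint passes its speed limit or range.

## Working session

There is one attempt and no reset: what is moved stays moved. The work goes in short steps, Python scripts to look and compute and a tool call to move; the robot and the scene stay as the last step left them, time stands still between calls to the robot, and variables do not carry over. Pictures are saved under pics/ and viewed, at most 10 in all, crops included, and the job is handed in when it is done.

Besides the shell and the picture viewer there is one more tool, called after "Call:" as a command line: name --argument value ..., lists and objects as JSON in quotes. apply_moves: Moves the arm, as the interface text tells. Shift numbers are shares of 150 mm and turn numbers shares of 2 pi rad, none past 1 either way. Its arguments: {"type":"object","properties":{"rows":{"type":"array"},"newtons":{"type":"number"}},"required":["rows"]}

```bash
mkdir -p pics; python3 - <<'E'
from cell import arm
import cv2,numpy as np
for n in("scene","top"):
    im=arm.read_camera(n);cv2.imwrite(f"pics/{n}0.png",im[:,:,::-1]);c=arm.calibration(n);print(n,np.round(c["intrinsics"],1).tolist(),np.round(c["extrinsics"],3).tolist())
s=arm.read_state();print(s["t"],np.round(s["tool_rot"],3).tolist(),s["tool_pos"],s["opening"])
E
```

```text
scene [[475.0, 0.0, 255.3], [0.0, 475.0, 190.2], [0.0, 0.0, 1.0]] [[0.838, -0.416, 0.352, 232.722], [-0.545, -0.633, 0.55, -291.914], [-0.006, -0.653, -0.757, 781.876], [0.0, 0.0, 0.0, 1.0]]
top [[370.4, 0.0, 258.9], [0.0, 370.4, 192.5], [0.0, 0.0, 1.0]] [[-0.011, -0.998, 0.054, 505.918], [-0.999, 0.013, 0.03, 205.014], [-0.031, -0.054, -0.998, 953.228], [0.0, 0.0, 0.0, 1.0]]
0.1 [[-0.94, 0.341, -0.001], [0.341, 0.94, -0.001], [0.0, -0.002, -1.0]] [195.71255671 540.08769223 232.70267453] 92.04729166164884
```

View pics/scene0.png

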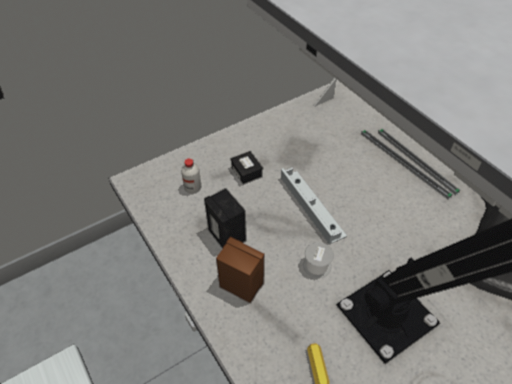

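View pics/top0.png

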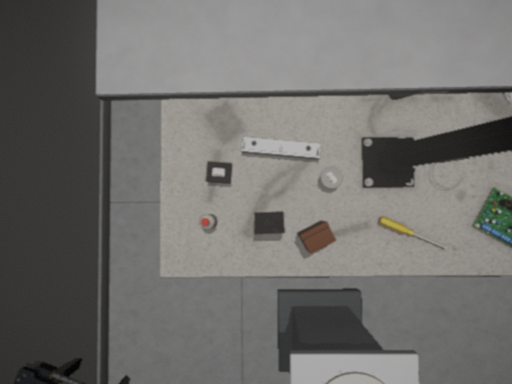

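```bash
python3 - <<'E'
import cv2,numpy as np
a=cv2.imread("pics/top0.png")[115:275,190:360];b=cv2.imread("pics/scene0.png")[130:310,165:365]
cv2.imwrite("pics/crop.png",np.vstack([cv2.resize(a,(int(170*1.85),296),interpolation=2),cv2.resize(b,(int(200*1.64),int(180*1.64)),interpolation=2)[:, :int(170*1.85)]]) if 0 else np.hstack([cv2.resize(a,(400,376),interpolation=2),cv2.resize(b,(400,376),interpolation=2)]))
E
```

```text
(no output)
```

View pics/crop.png

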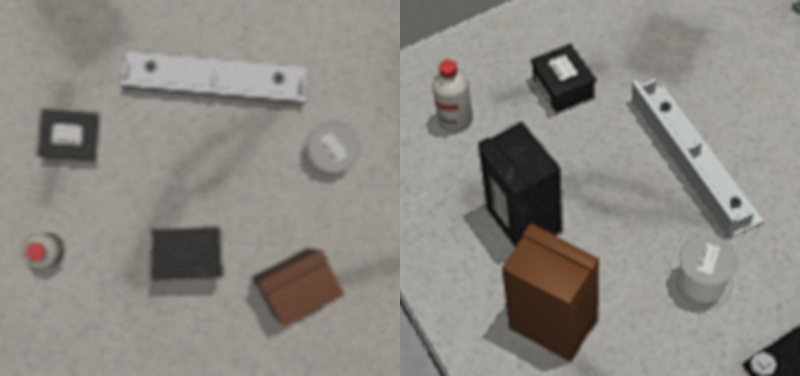

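```bash
cat > h.py <<'E'
from cell import arm
import cv2,numpy as np
def ray(n,p,z,c=None):
    c=c or arm.calibration(n);E=np.array(c["extrinsics"]);K=np.array(c["intrinsics"])
    p=np.atleast_2d(p).astype(float);d=np.c_[p,np.ones(len(p))]@np.linalg.inv(K).T@E[:3,:3].T
    return E[:3,3]+d*((z-E[2,3])/d[:,2])[:,None]
def tri(p1,p2,n1="top",n2="scene"):
    A=[];B=[]
    for n,p in((n1,p1),(n2,p2)):
        E=np.array(arm.calibration(n)["extrinsics"]);d=ray(n,p,0)[0]-E[:3,3];d/=np.linalg.norm(d);P=np.eye(3)-np.outer(d,d);A.append(P);B.append(P@E[:3,3])
    return np.linalg.solve(sum(A),sum(B))
def comp(m,near):
    n,l,s,c=cv2.connectedComponentsWithStats(m.astype(np.uint8));i=1+np.argmin(np.hypot(*(c[1:]-near).T)+1e3*(s[1:,4]<60))
    return max(cv2.findContours((l==i).astype(np.uint8),0,2)[0],key=cv2.contourArea)
E
python3 - <<'E'
from h import *
im=cv2.imread("pics/top0.png");v=im.max(2).astype(int);sat=v-im.min(2)
r=lambda a:np.round(a,0).tolist()
for nm,m,near,z in(("box",v<75,(269,223),102),("small",v<75,(219,172),33),("stop",v>188,(281,148),32),("brown",sat>35,(316,237),102)):
    k=comp(m,near);q=cv2.boxPoints(cv2.minAreaRect(k));print(nm,r(q));print(r(ray("top",q,z)[:,:2]), r(ray("top",q,0)[:,:2]))
for nm,p,z in(("reel",(331,179),43),("cap",(206,222),83)):print(nm,r(ray("top",p,z)))
# height checks: cap
print("cap tri",r(tri((205.5,222),(189,162))))
print("box top far-left/lid-left corner",r(tri((255.5,233),(206,198))), "near-right", r(tri((283,212.5),(244,208))))
E
```

```text
box [[254.0, 213.0], [282.0, 212.0], [283.0, 232.0], [255.0, 234.0]]
[[505.0, 243.0], [507.0, 178.0], [460.0, 176.0], [458.0, 241.0]] [[505.0, 247.0], [507.0, 175.0], [455.0, 173.0], [452.0, 245.0]]
small [[207.0, 182.0], [208.0, 162.0], [231.0, 163.0], [230.0, 183.0]]
[[584.0, 364.0], [635.0, 361.0], [631.0, 303.0], [580.0, 306.0]] [[587.0, 370.0], [640.0, 367.0], [635.0, 306.0], [583.0, 310.0]]Traceback (most recent call last):
  File "<stdin>", line 5, in <module>
  File "h.py", line 13, in comp
    n,l,s,c=cv2.connectedComponentsWithStats(m.astype(np.uint8));i=1+np.argmin(np.hypot(*(c[1:]-near).T)+1e3*(s[1:,4]<60))
                                                                     ~~~~~~~~~^^^^^^^^^^^^^^^^^^^^^^^^^^^^^^^^^^^^^^^^^^^^
    return _wrapfunc(a, 'argmin', axis=axis, out=out, **kwds)
    return bound(*args, **kwds)
ValueError: attempt to get argmin of an empty sequence
```

```bash
python3 - <<'E'
from h import *
im=cv2.imread("pics/top0.png");v=im.max(2).astype(int);sat=v-im.min(2)
r=lambda a:np.round(a,0).tolist()
print(v[135:162:1,262].tolist(),v[135:162,300].tolist())
for nm,m,near,z in(("brown",sat>35,(316,237),102),("stop",v>180,(281,148),32),("stop",v>170,(281,148),32)):
  try:
    k=comp(m&(np.abs(np.arange(512)-near[0])<45)[None]&(np.abs(np.arange(384)-near[1])<25)[:,None],near);q=cv2.boxPoints(cv2.minAreaRect(k));print(nm,r(q));print(r(ray("top",q,z)[:,:2]), r(ray("top",q,0)[:,:2]))
  except Exception as e: print(nm,e)
for nm,p,z in(("reel",(331,179),43),("cap",(206,222),83)):print(nm,r(ray("top",p,z)))
print("cap tri",r(tri((205.5,222),(189,162))))
print("box lid-left",r(tri((254.5,234),(206,198))), "base-right", r(tri((282.5,212),(244,208))))
E
```

```text
[156, 153, 148, 157, 173, 179, 181, 181, 181, 180, 181, 179, 180, 180, 174, 168, 173, 161, 114, 87, 96, 105, 121, 146, 159, 160, 159] [155, 156, 158, 159, 159, 154, 156, 172, 180, 182, 180, 180, 180, 181, 180, 180, 181, 181, 183, 181, 166, 116, 81, 91, 103, 113, 134]
brown [[300.0, 235.0], [326.0, 222.0], [335.0, 240.0], [309.0, 253.0]]
[[455.0, 139.0], [484.0, 79.0], [442.0, 59.0], [413.0, 119.0]] [[449.0, 131.0], [481.0, 64.0], [434.0, 42.0], [402.0, 108.0]]
stop [[254.0, 150.0], [255.0, 139.0], [281.0, 141.0], [280.0, 152.0]]
[[663.0, 245.0], [691.0, 242.0], [684.0, 176.0], [656.0, 179.0]] [[668.0, 246.0], [697.0, 243.0], [690.0, 175.0], [661.0, 178.0]]
stop [[243.0, 149.0], [244.0, 137.0], [319.0, 143.0], [318.0, 156.0]]
[[665.0, 272.0], [697.0, 269.0], [677.0, 81.0], [645.0, 85.0]] [[670.0, 274.0], [704.0, 271.0], [683.0, 77.0], [649.0, 81.0]]
reel [[586.0, 56.0, 43.0]]
cap [[485.0, 357.0, 83.0]]
cap tri [486.0, 358.0, 80.0]
box lid-left [460.0, 241.0, 99.0] base-right [507.0, 177.0, 103.0]
```

```bash
cat >> h.py <<'E'
from scipy.spatial.transform import Rotation as R
def goal(x,y,z,yaw):
    "yaw = heading of the push; tool x = -heading, z down"
    s=arm.read_state();M=np.array(s["tool_rot"]);c,sn=np.cos(yaw),np.sin(yaw)
    G=np.array([[-c,-sn,0],[-sn,c,0],[0,0,-1.]]);
    print("travel",np.round(M.T@(np.array([x,y,z])-s["tool_pos"])/150,3),"rot",np.round(R.from_matrix(M.T@G).as_rotvec()/2/np.pi,4),"t",s["t"])
E
python3 - <<'E'
from h import *
im=cv2.imread("pics/top0.png").max(2).astype(float)
P=[]
for u in range(248,315):
    c=im[140:166,u]; i=[k for k in range(8,25) if c[k]>=140>c[k+1]]
    if i:k=i[0];P.append((u,140+k+(c[k]-140)/(c[k]-c[k+1])))
w=ray("top",P,32);a,b=np.polyfit(w[:,1],w[:,0],1);res=w[:,0]-a*w[:,1]-b;ok=abs(res)<2;a,b=np.polyfit(w[ok,1],w[ok,0],1);print("stop x=%.4f*y+%.1f"%(a,b),"yaw",-np.arctan(a),np.std(w[ok,0]-a*w[ok,1]-b),len(w),ok.sum())
for nm,rows in(("lid",range(228,245)),("base",range(205,222))):
    Q=[]
    for u in range(257,281):
        c=[im[r,u] for r in rows]
        i=[k for k in range(len(c)-1) if (c[k]-80)*(c[k+1]-80)<=0 and c[k]!=c[k+1]]
        if i:k=i[0];Q.append((u,rows[0]+k+(c[k]-80)/(c[k]-c[k+1])))
    if len(Q)<4: continue
    w=ray("top",Q,102);a2,b2=np.polyfit(w[:,1],w[:,0],1);print(nm,a2,b2,"x at 211:",a2*211+b2,np.std(w[:,0]-a2*w[:,1]-b2))
goal(330,355,230,0.03)
E
```

```text
stop x=0.1059*y+633.0 yaw -0.10546652975472261 0.385962368347437 67 67
lid -0.030710896041850153 464.81204058846373 x at 211: 458.33204152363334 0.21172399483688847
base -0.02352617686818181 511.38662025058227 x at 211: 506.4225969313959 0.25407272968917005
travel [-1.262 -0.855  0.019] rot [-0.0003 -0.0001 -0.0601] t 0.1
```

Call:
apply_moves --rows '[{"hand": 0.33,"travel": [-0.32,-0.21,0],"rot": [0,0,-0.029]},{"hand": 0.33,"travel": [-0.64,-0.42,0],"rot": [0,0,-0.058]},{"hand": 0.33,"travel": [-0.95,-0.64,0],"rot": [0,0,-0.06]},{"hand": 0.33,"travel": [-1,-0.68,0],"rot": [0,0,-0.06]}]'

```text
t: 0.6
tool_pos: [303.7, 391.1, 233.2]
tool_rot: [[-1.0, -0.025, -0.0], [-0.025, 1.0, -0.001], [0.0, -0.001, -1.0]]
force: [-0.5, -1.0, 0.2]
opening: 54.0
gripper_force: 0.0
```

```bash
python3 -c "
from h import *
goal(420,211,180,0.028)"
```

```text
travel [-0.745 -1.219  0.356] rot [-0.0001 -0.     -0.0005] t 0.6
```

Call:
apply_moves --rows '[{"hand": 0.33,"travel": [-0.2,-0.32,0],"rot": [0,0,0]},{"hand": 0.33,"travel": [-0.4,-0.64,0],"rot": [0,0,0]},{"hand": 0.33,"travel": [-0.6,-0.96,0],"rot": [0,0,0]},{"hand": 0.33,"travel": [-0.6,-1,0],"rot": [0,0,0]}]'

```text
t: 1.1
tool_pos: [397.8, 244.5, 233.4]
tool_rot: [[-1.0, -0.025, -0.0], [-0.025, 1.0, -0.0], [0.0, -0.0, -1.0]]
force: [-0.6, 0.4, -0.2]
opening: 30.4
gripper_force: 0.0
```

```bash
python3 -c "
from h import *
goal(420,211,180,0.028)
cv2.imwrite('pics/w1.png',arm.read_camera('wrist')[:,:,::-1])"
```

```text
travel [-0.143 -0.227  0.356] rot [-0.     -0.     -0.0005] t 1.1
```

View pics/w1.png

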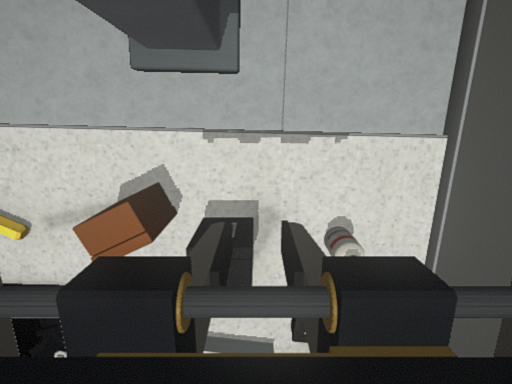

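Call:
apply_moves --rows '[{"hand": 0.33,"travel": [-0.16,-0.23,0.2],"rot": [0,0,0]},{"hand": 0.33,"travel": [-0.16,-0.23,0.5],"rot": [0,0,0]},{"hand": 0.33,"travel": [-0.16,-0.23,0.84],"rot": [0,0,0]},{"hand": 0.33,"travel": [-0.16,-0.23,0.84],"rot": [0,0,0]}]'

```text
t: 1.65
tool_pos: [417.3, 213.1, 104.0]
tool_rot: [[-0.999, -0.031, -0.01], [-0.031, 1.0, -0.002], [0.01, -0.001, -1.0]]
force: [-0.3, 1.4, 0.7]
opening: 30.5
gripper_force: 0.0
```

```bash
python3 -c "
from h import *
goal(446,211,107,0.028)
cv2.imwrite('pics/s1.png',cv2.resize(arm.read_camera('scene')[110:310,130:370,::-1],None,fx=3,fy=3)[:600])"
```

```text
travel [-0.191 -0.02  -0.022] rot [-0.0002 -0.0015  0.0005] t 1.65
```

View pics/s1.png

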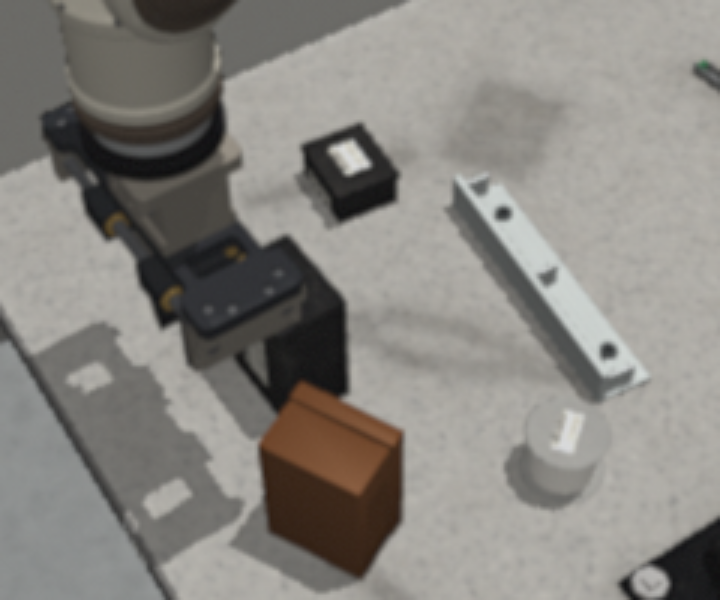

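Call:
apply_moves --rows '[{"hand": 0.33,"travel": [-0.14,-0.015,-0.02],"rot": [0,0,0]},{"hand": 0.33,"travel": [-0.18,-0.015,-0.02],"rot": [0,0,0]},{"hand": 0.33,"travel": [-0.22,-0.015,-0.02],"rot": [0,0,0]},{"hand": 0.33,"travel": [-0.26,-0.015,-0.02],"rot": [0,0,0]},{"hand": 0.33,"travel": [-0.3,-0.015,-0.02],"rot": [0,0,0]}]'

```text
t: 2.33
tool_pos: [466.8, 211.6, 110.7]
tool_rot: [[-1.0, -0.029, 0.0], [-0.029, 1.0, 0.0], [-0.0, 0.0, -1.0]]
force: [0.1, -0.7, 1.2]
opening: 30.2
gripper_force: 0.4
```

```bash
python3 -c "
from h import *
goal(490,211,107,0.028);print(arm.read_state()['tool_pos'])
cv2.imwrite('pics/s2.png',cv2.resize(arm.read_camera('scene')[150:290,160:360,::-1],None,fx=3,fy=3))"
```

```text
travel [-0.154 -0.009  0.025] rot [0.     0.     0.0002] t 2.325
[466.80975717 211.62206445 110.74005659]
```

View pics/s2.png

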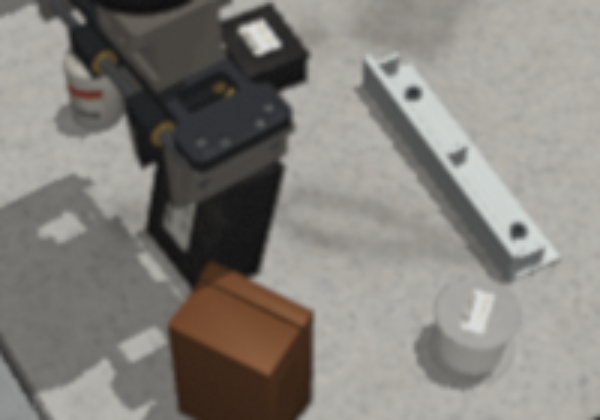

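The box is tilting on its base-side edge as intended (box in the crop at about (220,230)), so I'll keep pushing.

Call:
apply_moves --rows '[{"hand": 0.33,"travel": [-0.04,0,0],"rot": [0,0,0]},{"hand": 0.33,"travel": [-0.08,0,0],"rot": [0,0,0]},{"hand": 0.33,"travel": [-0.12,0,0],"rot": [0,0,0]},{"hand": 0.33,"travel": [-0.16,0,0],"rot": [0,0,0]},{"hand": 0.33,"travel": [-0.2,0,0],"rot": [0,0,0]}]'

```text
t: 3.0
tool_pos: [497.0, 212.4, 110.5]
tool_rot: [[-1.0, -0.029, -0.0], [-0.029, 1.0, -0.0], [0.0, -0.0, -1.0]]
force: [0.1, 0.1, -0.8]
opening: 30.4
gripper_force: 0.0
```

```bash
python3 -c "
from h import *
print(arm.read_state()['tool_pos'])
cv2.imwrite('pics/s3.png',np.hstack([cv2.resize(arm.read_camera(n)[a:a+140,b:b+130,::-1],None,fx=3,fy=3) for n,a,b in(('scene',150,180),('top',125,220))]))"
```

```text
[497.03993093 212.3724948  110.53985797]
```

View pics/s3.png

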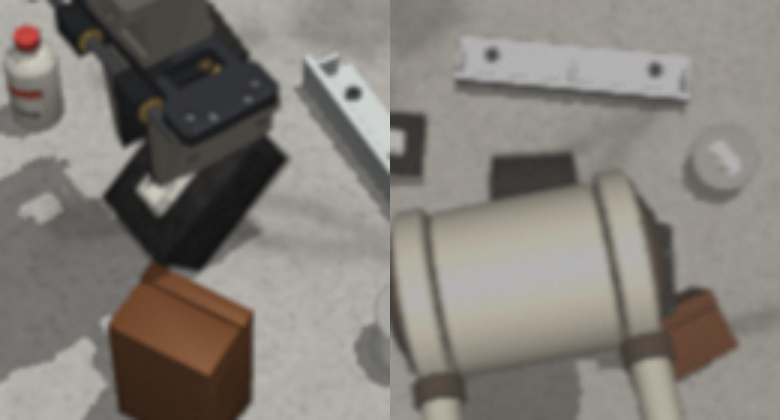

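Call:
apply_moves --rows '[{"hand": 0.33,"travel": [0.1,0,0],"rot": [0,0,0]},{"hand": 0.33,"travel": [0.18,0.045,0],"rot": [0,0,0.0213]},{"hand": 0.33,"travel": [0.18,0.045,0.2],"rot": [0,0,0.0213]},{"hand": 0.33,"travel": [0.18,0.045,0.41],"rot": [0,0,0.0213]},{"hand": 0.33,"travel": [0.18,0.045,0.41],"rot": [0,0,0.0213]}]'

```text
t: 3.72
tool_pos: [467.0, 217.9, 46.9]
tool_rot: [[-0.995, 0.104, -0.006], [0.104, 0.995, -0.001], [0.006, -0.002, -1.0]]
force: [-0.6, -0.3, 1.2]
opening: 29.7
gripper_force: 0.0
```

```bash
python3 -c "
from h import *
goal(485,219,48,-0.105);print(arm.read_state()['tool_pos'])
cv2.imwrite('pics/s4.png',np.hstack([cv2.resize(arm.read_camera(n)[a:a+140,b:b+130,::-1],None,fx=3,fy=3) for n,a,b in(('scene',150,180),('top',125,220))]))"
```

```text
travel [-0.119  0.02  -0.008] rot [-0.0003 -0.0009  0.0001] t 3.725
[466.97486301 217.89745779  46.8705925 ]
```

View pics/s4.png

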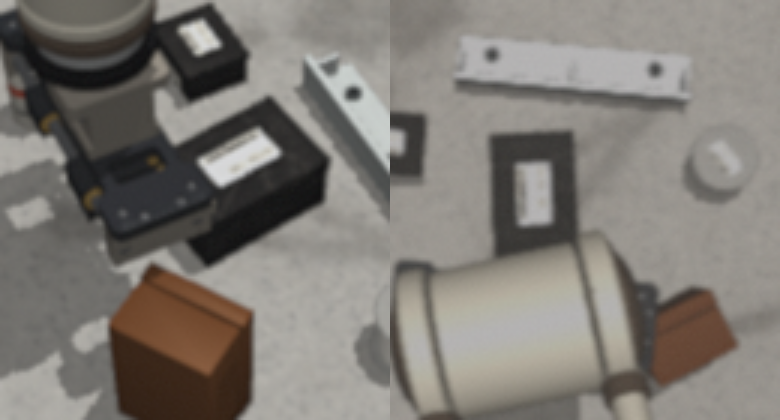

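Call:
apply_moves --rows '[{"hand": 0.33,"travel": [-0.1,0.01,0],"rot": [0,0,0]},{"hand": 0.33,"travel": [-0.17,0.01,0],"rot": [0,0,0]},{"hand": 0.33,"travel": [-0.23,0.01,0],"rot": [0,0,0]},{"hand": 0.33,"travel": [-0.28,0.01,0],"rot": [0,0,0]},{"hand": 0.33,"travel": [-0.33,0.01,0],"rot": [0,0,0]}]'

```text
t: 4.45
tool_pos: [518.8, 214.7, 49.1]
tool_rot: [[-0.995, 0.104, -0.001], [0.104, 0.995, 0.0], [0.001, -0.0, -1.0]]
force: [-3.3, 0.6, 3.3]
opening: 30.2
gripper_force: 1.6
```

Call:
apply_moves --rows '[{"hand": 0.33,"travel": [-0.04,0,0],"rot": [0,0,0]},{"hand": 0.33,"travel": [-0.08,0,0.02],"rot": [0,0,0]},{"hand": 0.33,"travel": [-0.11,0,0.04],"rot": [0,0,0]}]'

```text
t: 4.82
tool_pos: [535.3, 212.8, 42.8]
tool_rot: [[-0.995, 0.105, -0.001], [0.105, 0.995, -0.0], [0.001, -0.0, -1.0]]
force: [-4.3, 0.7, 2.7]
opening: 30.2
gripper_force: 2.0
```

```bash
cat > edge.py <<'E'
from h import *
im=arm.read_camera('top').max(2).astype(float)
Q=[]
for u in range(258,282):
    c=im[145:185,u];i=[k for k in range(39) if c[k]>=80>c[k+1]]
    if i:k=i[-1];Q.append((u,145+k+(c[k]-80)/(c[k]-c[k+1])))
w=ray('top',Q,51);a,b=np.polyfit(w[:,1],w[:,0],1);print('front yaw',-np.arctan(a),'x@205',a*205+b,'stop@205',.1059*205+633,np.std(w[:,0]-a*w[:,1]-b),len(Q));s=arm.read_state();print(s['tool_pos'],s['force'],s['t'])
E
python3 edge.py
```

```text
front yaw -0.04114576499494714 x@205 647.5328872805914 stop@205 654.7095 2.620576384386765 23
[535.69834451 212.63807096  42.3843884 ] [-0.7824141  -0.16341357  0.21929277] 4.875
```

Call:
apply_moves --rows '[{"hand": 0.33,"travel": [-0.02,0,0],"rot": [0,0,0]},{"hand": 0.33,"travel": [-0.035,0,0],"rot": [0,0,0]},{"hand": 0.33,"travel": [-0.05,0,0],"rot": [0,0,0]}]'

```text
t: 5.25
tool_pos: [541.2, 212.3, 42.8]
tool_rot: [[-0.995, 0.105, -0.004], [0.105, 0.995, -0.0], [0.004, -0.0, -1.0]]
force: [-11.3, 0.2, 6.9]
opening: 30.4
gripper_force: 5.3
```

Call:
apply_moves --rows '[{"hand": 0.33,"travel": [-0.007,0,0],"rot": [0,0,0]},{"hand": 0.33,"travel": [-0.012,0,0],"rot": [0,0,0]}]'

```text
t: 5.5
tool_pos: [541.3, 212.2, 42.8]
tool_rot: [[-0.995, 0.104, -0.008], [0.104, 0.995, -0.0], [0.008, -0.001, -1.0]]
force: [-14.9, 0.2, 11.0]
opening: 30.4
gripper_force: 7.1
```

Contact force rose to 15 N with the tool no longer advancing, so the box is against the stop. I'll back off straight, raise the tool and check.

Call:
apply_moves --rows '[{"hand": 0.33,"travel": [0.02,0,0],"rot": [0,0,0]},{"hand": 0.33,"travel": [0.12,0,0],"rot": [0,0,0]},{"hand": 0.33,"travel": [0.16,0,-0.3],"rot": [0,0,0]},{"hand": 0.33,"travel": [0.5,0,-0.7],"rot": [0,0,0]},{"hand": 0.33,"travel": [0.9,0,-0.9],"rot": [0,0,0]}]'

```text
t: 6.12
tool_pos: [428.6, 224.5, 171.2]
tool_rot: [[-0.994, 0.106, 0.006], [0.106, 0.994, 0.001], [-0.006, 0.002, -1.0]]
force: [0.1, 0.1, 1.8]
opening: 30.5
gripper_force: 0.0
```

Call:
apply_moves --rows '[{"hand": 0.33,"travel": [0.3,0,0],"rot": [0,0,0]},{"hand": 0.33,"travel": [0.3,0,0],"rot": [0,0,0]}]'

```text
t: 6.38
tool_pos: [381.0, 229.4, 168.3]
tool_rot: [[-0.995, 0.103, 0.002], [0.103, 0.995, 0.0], [-0.002, 0.001, -1.0]]
force: [0.3, -0.9, -0.1]
opening: 30.2
gripper_force: 0.0
```

```bash
python3 edge.py; python3 -c "
from h import *
cv2.imwrite('pics/s5.png',np.hstack([cv2.resize(arm.read_camera(n)[a:a+140,b:b+130,::-1],None,fx=3,fy=3) for n,a,b in(('scene',130,200),('top',125,220))]))
im=cv2.imread('pics/s5.png')"
```

```text
front yaw 0.13951978725998107 x@205 624.0785889339977 stop@205 654.7095 32.82104088304352 24
[382.55614022 229.2273478  168.5160343 ] [ 0.23084426 -0.44036598  0.17083518] 6.425
```

View pics/s5.png

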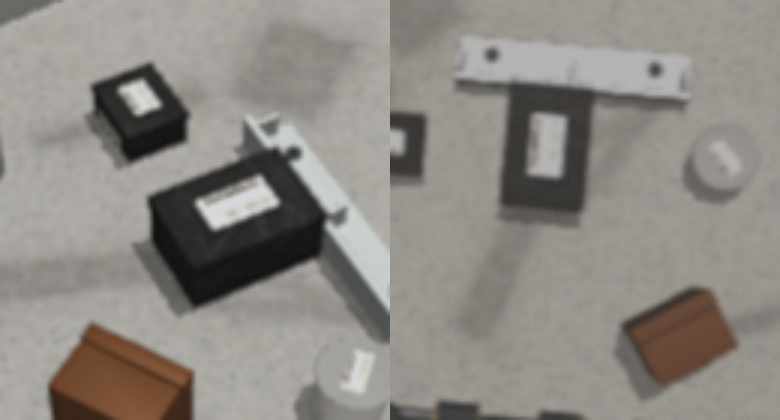

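```bash
python3 - <<'E'
from h import *
im=arm.read_camera('top').max(2).astype(float)
for nm,r0,r1,u0,u1,sg,th in(('front',148,162,262,286,1,120),('rear',185,200,260,282,-1,100)):
    Q=[]
    for u in range(u0,u1):
        c=im[r0:r1,u]*sg;i=[k for k in range(r1-r0-1) if c[k]>=th*sg>c[k+1] ] if sg>0 else [k for k in range(r1-r0-1) if c[k]>=-th>c[k+1]]
        if i:k=i[0];Q.append((u,r0+k+(c[k]-th*sg)/(c[k]-c[k+1])))
    w=ray('top',Q,51);a,b=np.polyfit(w[:,1],w[:,0],1);print(nm,'yaw',-np.arctan(a),'x@205',a*205+b,np.std(w[:,0]-a*w[:,1]-b),len(Q))
E
```

```text
front yaw -0.10742028963200388 x@205 653.0269397141785 0.1473725028767679 24
rear yaw 0.019598043652454503 x@205 540.9778918665975 0.9920875077115412 20
```

```bash
python3 -c "
from cell import arm
print(arm.hand_in())"
```

```text
the job is handed in; nothing more can be done
None
```

The black parts box was pushed over onto its base, lid up, and slid flush against the bench stop: its leading edge reads within 0.002 rad and 2 mm of the face, the push ended at about 15 N with no further advance, and I handed it in at about 6.5 s having touched neither the bottle, the reel nor the small box.

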